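Store two glaze jars in the clamp-stop rack

TASK

Put the two loose dark green glaze jars away in the jar rack beside the green one already there. Loosen the red clamp knob (anticlockwise) and slide the stop back to make room, stand both jars upright in the channel, then slide the stop up snug against the three jars so that they stand side by side without gaps, and turn the clamp knob fully tight again. Leave everything else on the table where it is.

Things in the scene. Friction and masses are not known exactly. Their poses are not given: they have to be found in the camera images.
- rack: Jar rack, fixed: wooden board 100 (x) by 370 (y) by 20 mm thick, origin at the centre of its underside, z up. Jars stand in a channel along its y axis (floor 20 mm above the table) between two aluminium lips 12 mm high, 66 mm apart. At the -y end is a fixed end board 100 mm wide, 75 mm high above the floor; the sliding stop closes the other end of the row.
- rack_end (a point): Point on the channel floor, middle of the channel, at the inner face of the fixed end board (175 mm towards -y from the rack's origin, 20 mm above the table); axes as the rack's. The row of jars starts here and runs to +y.
- stop (a joint): Sliding stop: grey carriage 98 mm wide, 100 mm long, top 70 mm above the table, its face plate 62 mm wide, top at 92 mm. Value in m, 0 to 0.165, grows away from the end board (rack +y); clear length between end board and face = 0.065 + value (three jars: 0.174, value 0.109). Immovable when clamped; freed, it slides with about 2 N and stays.
- stop_face (a point): Point on the jar-side face of the sliding stop, middle of the channel, on the channel floor; axes as the rack's.
- clamp_knob (a joint): Clamp knob on the stop: red bar 66 mm long, 16 wide, 32 high, on a vertical axis 60 mm behind the stop's face. Value in rad: 0 = fully tight (bar along rack x), 1.4 = fully loose (end stop); grows anticlockwise from above. The stop is gripped below 0.8, free above 0.9. About 0.15 N m to turn; stays where left.
- knob_grip (a point): Centre of the red bar handle, on its axis, 100 mm above the table (bar from 84 to 116 mm above the table); moves with the stop and turns with the knob: its x axis runs along the bar, z up.
- green_in: Dark green glaze jar, a plain upright cylinder 58 mm in diameter and 100 mm tall (paper label band round the middle, screw lid of the same diameter from 84 mm up), origin at the centre of its underside, z up; about 0.25 kg. It already stands in the rack, next to the fixed end board.
- green_a: Dark green glaze jar, a plain upright cylinder 58 mm in diameter and 100 mm tall (paper label band round the middle, screw lid of the same diameter from 84 mm up), origin at the centre of its underside, z up; about 0.25 kg. Loose on the table among the other jars, to be put in the rack.
- green_b: Dark green glaze jar, a plain upright cylinder 58 mm in diameter and 100 mm tall (paper label band round the middle, screw lid of the same diameter from 84 mm up), origin at the centre of its underside, z up; about 0.25 kg. Loose on the table among the other jars, to be put in the rack.
- brown_jar: Brown glaze jar, a plain upright cylinder 58 mm in diameter and 100 mm tall (paper label band round the middle, screw lid of the same diameter from 84 mm up), origin at the centre of its underside, z up; about 0.25 kg. Bystander: leave where it is.
- blue_jar: Blue glaze jar, a plain upright cylinder 58 mm in diameter and 100 mm tall (paper label band round the middle, screw lid of the same diameter from 84 mm up), origin at the centre of its underside, z up; about 0.25 kg. Bystander: leave where it is.
- cream_jar: Cream glaze jar, a plain upright cylinder 58 mm in diameter and 100 mm tall (paper label band round the middle, screw lid of the same diameter from 84 mm up), origin at the centre of its underside, z up; about 0.25 kg. Bystander: leave where it is.
- brush_pot: Terracotta pot, 62 mm in diameter, 85 mm tall, with brushes standing in it up to 167 mm, origin at the centre of its underside, z up. Bystander: leave where it is.
- bowl: White bowl, 120 mm in diameter, 55 mm high, behind the rack near the far side of the table, origin at the centre of its underside. Bystander: leave where it is.
- vase: Pale vase, 90 mm in diameter at its widest, 125 mm tall, near the far side of the table, origin at the centre of its underside. Bystander: leave where it is.
- glaze_brush: Wide glaze brush lying flat near the front left of the table, about 200 mm long, origin on its underside. Bystander: leave where it is.

How it is judged (in metres and radians):
On the way, in this order (a step that is already met when the one before it is completed fails the run):
1. the clamp knob has been turned loose (joint above 0.95 rad) (value of joint clamp_knob above 0.95 rad), for 0.1 s.
2. all three green jars stand upright in the rack's channel (x of green_in in the frame of rack between -0.008 and 0.008 m and y of green_in in the frame of rack between -0.155 and 0.035 m and z of green_in in the frame of rack between 0.016 and 0.024 m and angle between each of green_in, green_a, green_b's own z axis and vertical below 0.06 rad and x of green_a in the frame of rack between -0.008 and 0.008 m and y of green_a in the frame of rack between -0.155 and 0.035 m and z of green_a in the frame of rack between 0.016 and 0.024 m and x of green_b in the frame of rack between -0.008 and 0.008 m and y of green_b in the frame of rack between -0.155 and 0.035 m and z of green_b in the frame of rack between 0.016 and 0.024 m), for 0.2 s.
At the end, for the whole second after the job is handed in: All three green jars stand upright and at rest in the channel (within 8 mm of its middle line, on its floor, tilt below 0.06 rad), the stop is closed on them (joint stop 0.100 to 0.116: at most 7 mm of gaps in the whole row) and the clamp knob is tight (joint below 0.2 rad) (x of green_in in the frame of rack between -0.008 and 0.008 m and y of green_in in the frame of rack between -0.155 and -0.015 m and z of green_in in the frame of rack between 0.016 and 0.024 m and angle between each of green_in, green_a, green_b's own z axis and vertical below 0.06 rad and linear speed of each of green_in, green_a, green_b below 0.01 m/s and x of green_a in the frame of rack between -0.008 and 0.008 m and y of green_a in the frame of rack between -0.155 and -0.015 m and z of green_a in the frame of rack between 0.016 and 0.024 m and x of green_b in the frame of rack between -0.008 and 0.008 m and y of green_b in the frame of rack between -0.155 and -0.015 m and z of green_b in the frame of rack between 0.016 and 0.024 m and value of joint stop between 0.1 and 0.116 m and value of joint clamp_knob below 0.2 rad); the robot touches nothing.
It fails at once if a bystander pushed more than 25 mm out of place (distance of any of brown_jar, blue_jar, cream_jar, brush_pot, bowl, vase, glaze_brush from where it was at the start of the episode above 0.025 m).
It fails at once if a green jar tipped over (angle between any of green_in, green_a, green_b's own z axis and vertical above 0.5 rad).
It also fails if it takes over 72 s, if anything falls off the work surface, if the arm or the gripper's body presses on something with over 40 N, if the wrist force passes 120 N, or if a joint passes its speed limit or range.

ROBOT

A 7-joint arm with a two-finger parallel gripper is mounted at the origin on the work surface. World frame = base frame: x ahead of the robot, y to its left, z up, the work surface at z = 0. Lengths are in mm, angles in rad, forces in N, time in s.
With the tool pointing down it reaches from about 425 to 1025 mm from the base axis. Payload 3.6 kg.
Tool frame: the origin (TCP) lies midway between the tips of the shut fingers; the grasp point (between the pads) lies 19 mm behind it (robot.grip_depth is the distance from the TCP to the grasp point, in mm); z points along the fingers, y is the line along which they close (so a half turn about z gives the same grasp; the last joint's range is limited). The gripper opens to 85 mm and grips with 20 to 120 N. Pads are 22 mm wide; open, the fingers measure 114 mm over their backs; the gripper's body (76 mm by 85 mm) begins 54 mm behind the grasp point. The pads swing forward as they close: fully open they stand 13 mm farther back than shut.
Start: joints at [-1.442, 0.591, 0.048, 1.609, -0.033, 0.943, -0.034], TCP at [160.192, 707.084, 231.302] pointing down, gripper open.
Joint ranges: [-2.69, 2.69], [-0.47, 2.24], [-1.27, 1.36], [0.19, 2.51], [-1.53, 4.68], [0.08, 2.07], [-3.09, 3.09]. Speed limits (rad/s): [2.57, 2.57, 3.14, 3.14, 3.14, 3.14, 3.14].

INTERFACE

Orientations are given as a unit quaternion [x, y, z, w].
In Python, from cell import robot gives the robot as it stands.
- The arm moves only by the tool jog_arm, never from a script. Its argument "rows" is a list of rows, each a list of 2 entries, a list of its own where there are three numbers: the shift along the world's x, y, z in cm, then the turn about the world's z in rad. In form: [[[dx, dy, dz], twist], ...]. A call has 1 to 5 rows; each row is the pose to reach, as a shift and turn from the pose commanded when the call began; what a row does not reach only later rows make up. A row lasts 1/8 s, in which the tool goes at most 62.5 mm and 10.7 degrees, less where a joint would pass 70% of its speed; a pose out of reach is approached as far as the arm can. A call with a gripper value outside its range is refused whole. "jaw" is the finger opening in cm, from 0 to 8.54, set as the call begins (left out, the last holds). The fingers move at their own pace and stop on an object; the grip force is fixed at half the most. Time passes only in rows, so rows that repeat a pose let the fingers close. It gives the time, the measured TCP pose, the force, the opening and the grip force at its end, in the units of the state.
- robot.get_obs(): the state, without advancing time (a new reading comes with each control period).
- robot.camera(name): name is "scene" or "side" or "wrist"; returns a dict with "img" (400x640x3 uint8, blue, green, red), "fovy" (degrees; the focal length in pixels is half the picture's height over the tangent of half this angle, whatever the lens; pixels are square), "cx", "cy" (the principal point, pixels), "R" (3x3) and "t" (3): a world point X has camera coordinates R X + t; the wrist camera has in their place "T_tool_cam" (4x4, takes a point from camera to tool coordinates, whose origin is the TCP and whose axes are the flange's). Camera axes: x right, y down, z forward; pixel columns grow to the right and rows downward; lengths in mm; the calibration is good to about 2 mm. A picture is of the moment at which its call begins: read the wrist's pose just before it. There is no depth.
- robot.close_job(): hands the job in; it is judged then, once.
The state is a dict: "clock": time; "joint_pos": joint angles; "dq": joint speeds; "joint_efforts": joint torques, N m; "tcp_pos": TCP position; "orientation": TCP orientation; "contact_force": force on the tool from outside, world axes, zero at the start; "ft_torque": the same for the moment, N m; "gripper_width": opening from 0.0 (shut) to 1.0 (fully open); "grip_force": force on a finger pad.
Only numpy, scipy, OpenCV 4.12 (cv2) and the standard library are available. Lean on these libraries where they do the work, as an engineer would, in place of code of your own. Each camera call takes 0.05 s, during which the arm holds its last target. There are 200 camera calls.

## Working session

There is one attempt and no reset: what is moved stays moved. The work goes in short steps, Python scripts to look and compute and a tool call to move; the robot and the scene stay as the last step left them, time stands still between calls to the robot, and variables do not carry over. Pictures are saved under pics/ and viewed, at most 10 in all, crops included, and the job is handed in when it is done.

Besides the shell and the picture viewer there is one more tool, called after ">>>" by a JSON object that holds its "op" and its "data". jog_arm: Moves the arm, as the interface text tells. Its arguments: {"type":"object","properties":{"rows":{"type":"array"},"jaw":{"type":"number"}},"required":["rows"]}

```bash
mkdir -p pics; ls; python3 - <<'E'
from cell import robot
import cv2,numpy as np
for n in("scene","side"):
    c=robot.camera(n); cv2.imwrite(f"pics/{n}0.png",c["img"])
    print(n,c["fovy"],c["cx"],c["cy"],np.round(c["R"],4).tolist(),np.round(c["t"],1).tolist(), (-np.array(c["R"]).T@c["t"]).round(0))
o=robot.get_obs();print(o)
E
```

```text
pics
scene 44.42837239582168 321.289505458969 198.7395723689637 [[0.7801, 0.6256, -0.0031], [0.5221, -0.6538, -0.5478], [-0.3447, 0.4257, -0.8366]] [-373.4, -232.6, 1846.7] [1049. -705. 1416.]
side 54.731916094775926 322.8997070203824 202.03094748605574 [[0.7651, -0.6436, -0.0185], [-0.4295, -0.4888, -0.7593], [0.4797, 0.5889, -0.6505]] [-413.2, 272.4, 1058.0] [ -74. -756.  887.]
{'clock': 0.1, 'joint_pos': array([-1.4415085 ,  0.59201971,  0.04830154,  1.60971464, -0.03330857,
        0.94271849, -0.03368753]), 'dq': array([-0.00156067, -0.0022974 ,  0.00021666, -0.00271532, -0.00067229,
        0.00136487, -0.00085505]), 'joint_efforts': array([ 5.02615978e-03, -5.49998081e+01,  1.55354552e+00, -1.98824608e+01,
        9.72910202e-03,  3.88758475e-03,  4.33155677e-06]), 'tcp_pos': array([160.00736475, 706.34128015, 230.25299149]), 'orientation': array([ 1.11119169e-01,  9.93806558e-01, -1.02585056e-03, -6.12804123e-05]), 'contact_force': array([ 0.40693839,  0.73911377, -0.27411493]), 'ft_torque': array([0.02754403, 0.03507613, 0.02101793]), 'grip_force': 0.0, 'gripper_width': 0.9994465545430072}
```

View images.

View pics/scene0.png

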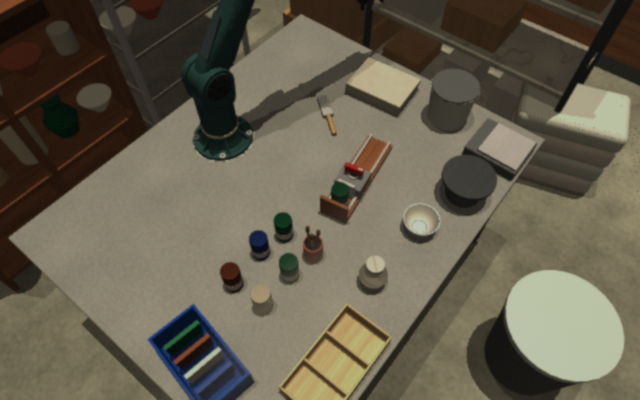

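View pics/side0.png

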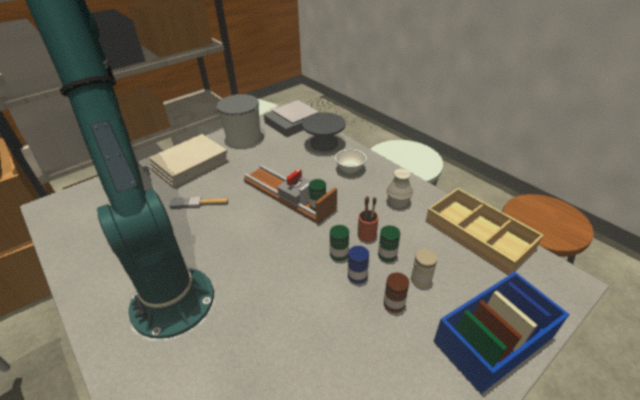

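```bash
python3 - <<'E'
import cv2
a=cv2.imread("pics/scene0.png")[130:280,225:425]; b=cv2.imread("pics/side0.png")[150:300,235:435]
for n,i in(("sc",a),("sd",b)): cv2.imwrite(f"pics/{n}1.png",cv2.convertScaleAbs(cv2.resize(i,None,fx=4,fy=4,interpolation=cv2.INTER_CUBIC),alpha=1.6))
E
```

```text
(no output)
```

View pics/sc1.png

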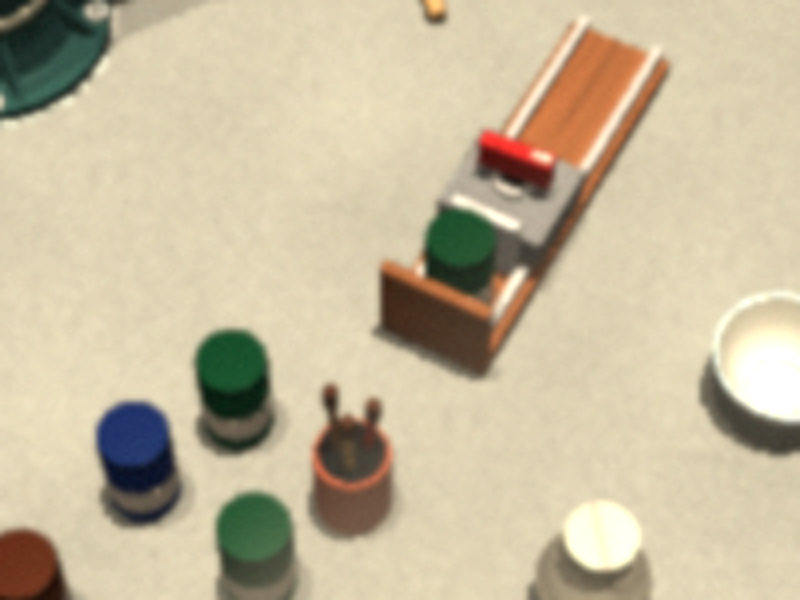

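View pics/sd1.png

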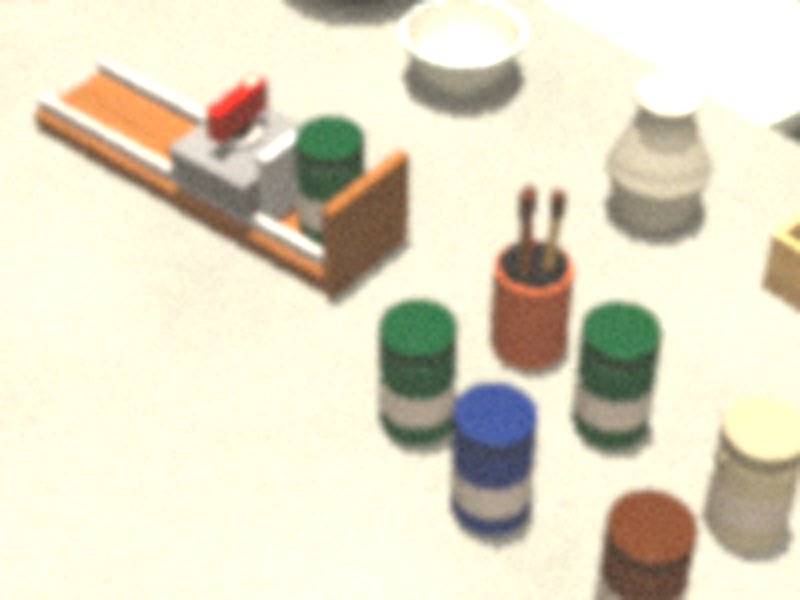

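```bash
cat > h.py <<'E'
import numpy as np
from cell import robot
from scipy.optimize import least_squares
CAL={}
def cal(n):
    if n not in CAL: CAL[n]=robot.camera(n)
    return CAL[n]
def proj(n,X):
    c=cal(n); p=np.array(c["R"])@np.array(X,float).T+np.array(c["t"]).reshape(3,*([1]*(np.ndim(X)-1))); f=200/np.tan(np.radians(c["fovy"]/2))
    return np.stack([c["cx"]+f*p[0]/p[2],c["cy"]+f*p[1]/p[2]],-1)
def onplane(n,uv,z):
    c=cal(n);f=200/np.tan(np.radians(c["fovy"]/2));R=np.array(c["R"]);C=-R.T@np.array(c["t"])
    d=R.T@[(uv[0]-c["cx"])/f,(uv[1]-c["cy"])/f,1]; return C+d*(z-C[2])/d[2]
E
python3 - <<'E'
from h import *
S=lambda p:(p[0]/4+225,p[1]/4+130); D=lambda p:(p[0]/4+235,p[1]/4+150)
for n,a,b,z in [("a",(232,362),(418,328),100),("b",(255,528),(620,330),100),("in",(461,237),(330,140),120),("blue",(135,436),(494,414),100),("pot",(353,455),(533,266),85),
 ("endL",(383,266),(330,208),95),("endR",(493,315),(405,155),95),("knobtop",(518,152),(238,105),116),("brown",(22,568),(651,528),100)]:
    print(n,onplane("scene",S(a),z).round(0),onplane("side",D(b),z).round(0))
for n,p,z in [("farlipL",(582,22),32),("farlipR",(655,52),32),("farboardR",(668,66),20)]: print(n,onplane("scene",S(p),z).round(0))
for n,p,z in [("farlipL",(45,103),32),("farlipR",(105,68),32)]: print(n,onplane("side",D(p),z).round(0))
print("knob L/R",onplane("scene",S((485,136)),116).round(0),onplane("scene",S((552,160)),116).round(0))
E
```

```text
a [ 464. -173.  100.] [ 457. -176.  100.]
b [ 572. -270.  100.] [ 564. -272.  100.]
in [540.  21. 120.] [533.  15. 120.]
blue [ 450. -268.  100.] [ 441. -270.  100.]
pot [ 585. -171.   85.] [ 578. -173.   85.]
endL [498. -27.  95.] [497. -27.  95.]
endR [596.  -8.  95.] [586. -16.  95.]
knobtop [523. 120. 116.] [508. 106. 116.]
brown [ 460. -401.  100.] [ 449. -403.  100.]
farlipL [446. 331.  32.]
farlipR [519. 343.  32.]
farboardR [533. 346.  20.]
farlipL [439. 322.  32.]
farlipR [512. 332.  32.]
knob L/R [492. 117. 116.] [550. 131. 116.]
```

>>> {"op": "jog_arm", "data": {"rows": [[[3.5,-5,2],0.08],[[7,-10,4],0.16],[[10.5,-15,6],0.24],[[14,-20,7],0.32],[[17.5,-25,7],0.4]]}}

```text
clock: 0.82
tcp_pos: [334.9, 458.4, 302.4]
orientation: [-0.09, 0.996, 0.001, 0.001]
contact_force: [0.5, -0.5, -0.7]
gripper_width: 1.005
grip_force: 0.0
```

>>> {"op": "jog_arm", "data": {"rows": [[[3.5,-6,0],0],[[7,-12,0],0],[[10.5,-18,0],0],[[14,-24,0],0],[[18,-29,0],0]]}}

```text
clock: 1.45
tcp_pos: [496.7, 191.1, 301.4]
orientation: [-0.089, 0.996, 0.0, 0.0]
contact_force: [1.0, 0.8, -0.0]
gripper_width: 1.004
grip_force: 0.0
```

>>> {"op": "jog_arm", "data": {"rows": [[[0,-5,0],0],[[0,-8,0],0],[[0,-8,0],0]]}}

```text
clock: 1.82
tcp_pos: [496.2, 109.9, 301.2]
orientation: [-0.086, 0.996, -0.0, -0.0]
contact_force: [-0.6, -0.2, 0.0]
gripper_width: 0.997
grip_force: 0.0
```

```bash
python3 - <<'E'
from h import *
import cv2
o=robot.get_obs();c=robot.camera("wrist");print(o["clock"],o["tcp_pos"],o["orientation"],o["joint_pos"].round(2));print(c["fovy"],c["cx"],c["cy"],np.array(c["T_tool_cam"]).round(4))
cv2.imwrite("pics/w1.png",cv2.convertScaleAbs(c["img"],alpha=1.5))
E
```

```text
1.825 [496.19120576 109.94523123 301.22978652] [-8.56319083e-02  9.96326710e-01 -4.75599729e-04 -1.94844668e-04] [-0.43  0.23  0.15  2.02 -0.04  0.89  1.48]
62.70499883248974 311.66091256770653 201.45331376518024 [[-1.000000e-04 -9.453000e-01 -3.262000e-01  8.412990e+01]
 [ 1.000000e+00 -3.000000e-04  7.000000e-04 -2.532000e-01]
 [-7.000000e-04 -3.262000e-01  9.453000e-01 -1.413896e+02]
 [ 0.000000e+00  0.000000e+00  0.000000e+00  1.000000e+00]]
```

View pics/w1.png

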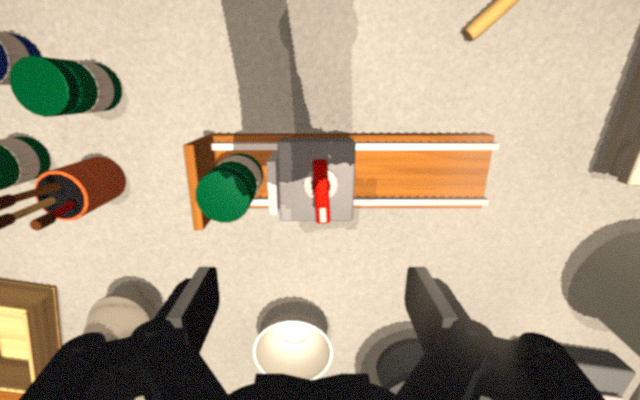

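```bash
cat >> h.py <<'E'
from scipy.spatial.transform import Rotation as Ro
TC=np.array([[-1e-4,-.9453,-.3262,84.13],[1,-3e-4,7e-4,-.2532],[-7e-4,-.3262,.9453,-141.39],[0,0,0,1]])
def wpl(uv,z,pos,quat):
    R=Ro.from_quat(quat).as_matrix();f=200/np.tan(np.radians(62.705/2))
    d=R@TC[:3,:3]@[(uv[0]-311.66)/f,(uv[1]-201.45)/f,1];C=R@TC[:3,3]+pos
    return C+d*(z-C[2])/d[2]
E
python3 - <<'E'
from h import *
import cv2
pos=[496.19,109.95,301.23];q=[-.08563,.99633,-.00048,-.0002]
for n,p,z in [("endL",(187,146),95),("endR",(194,229),95),("lipA1",(212,147),32),("lipA2",(498,147),32),("lipB1",(250,203),32),("lipB2",(488,203),32),("bdA",(493,135),20),("bdB",(488,208),20),("knob1",(320,160),116),("knob2",(322,222),116),("in",(226,191),120),("a",(40,86),100),("pot",(62,193),85)]:
    print(n,wpl(p,z,pos,q).round(0))
m=cv2.imread("pics/w1.png").astype(int);b,g,r=m[...,0],m[...,1],m[...,2]
k=((r>130)&(g<50)&(b<50)).astype(np.uint8);k[:,:300]=0;k[:,340:]=0
print(cv2.minAreaRect(cv2.findNonZero(k)))
E
```

```text
endL [493. -25.  95.]
endR [588. -12.  95.]
lipA1 [503. -16.  32.]
lipA2 [442. 337.  32.]
lipB1 [569.  39.  32.]
lipB2 [515. 350.  32.]
bdA [429. 332.  20.]
bdB [525. 360.  20.]
knob1 [479. 115. 116.]
knob2 [545. 130. 116.]
in [527.  26. 120.]
a [ 457. -169.  100.]
pot [ 573. -166.   85.]
((321.0, 192.5), (55.0, 14.0), 90.0)
```

>>> {"op": "jog_arm", "data": {"rows": [[[1.9,1.3,-5],0],[[1.9,1.3,-10],0],[[1.9,1.3,-14],0],[[1.9,1.3,-17],0],[[1.9,1.3,-17],0]], "jaw": 5}}

```text
clock: 2.5
tcp_pos: [513.5, 127.8, 129.2]
orientation: [-0.09, 0.996, -0.0, -0.003]
contact_force: [0.6, 0.4, -0.4]
gripper_width: 0.584
grip_force: 0.0
```

```bash
python3 - <<'E'
from h import *
import cv2
o=robot.get_obs();c=robot.camera("wrist");print(o["clock"],o["tcp_pos"],o["orientation"])
cv2.imwrite("pics/w2.png",cv2.convertScaleAbs(c["img"],alpha=1.5))
E
```

```text
2.5 [513.50104643 127.82615348 129.20388959] [-9.00231925e-02  9.95936505e-01 -3.18444148e-05 -2.51042706e-03]
```

View pics/w2.png

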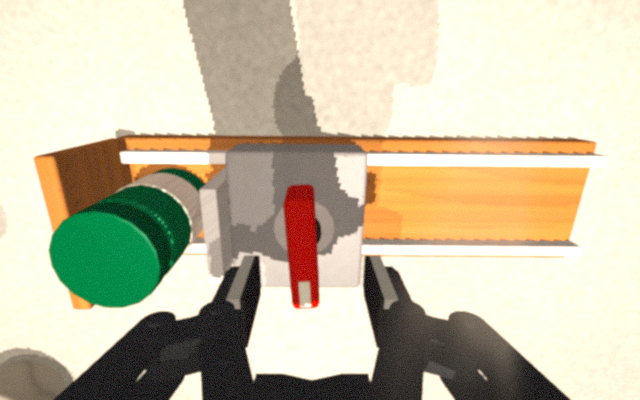

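```bash
python3 - <<'E'
from h import *
import cv2
pos=[513.5,127.83,129.2];q=[-.09002,.99594,-.00003,-.0025]
for n,p,z in [("k1",(300,186),116),("k2",(306,306),116),("c1",(228,146),70),("c2",(363,146),70),("c3",(363,285),70),("lid",(106,250),120)]:
    print(n,wpl(p,z,pos,q).round(1))
E
```

```text
k1 [476.4 115.1 116. ]
k2 [544.5 130.1 116. ]
c1 [472.5  68.3  70. ]
c2 [457.7 149.5  70. ]
c3 [553.5 172.   70. ]
lid [526.5  23.2 120. ]
```

>>> {"op": "jog_arm", "data": {"rows": [[[-0.1,-0.5,-2.5],0.02],[[-0.1,-0.5,-4.7],0.03],[[-0.1,-0.5,-4.7],0.03]]}}

```text
clock: 2.92
tcp_pos: [514.6, 121.9, 84.7]
orientation: [-0.104, 0.995, 0.0, 0.0]
contact_force: [-0.5, -0.2, 0.7]
gripper_width: 0.589
grip_force: 0.0
```

>>> {"op": "jog_arm", "data": {"rows": [[[0,0,0],0],[[0,0,0],0],[[0,0,0],0],[[0,0,0],0]], "jaw": 0.5}}

```text
clock: 3.42
tcp_pos: [515.3, 122.4, 85.9]
orientation: [-0.104, 0.995, 0.001, 0.001]
contact_force: [-1.2, 2.5, 4.9]
gripper_width: 0.178
grip_force: 58.7
```

>>> {"op": "jog_arm", "data": {"rows": [[[0,0,0],0.17],[[0,0,0],0.34],[[0,0,0],0.51],[[0,0,0],0.68],[[0,0,0],0.85]]}}

```text
clock: 4.05
tcp_pos: [515.7, 121.9, 85.8]
orientation: [-0.506, 0.862, -0.0, 0.002]
contact_force: [-0.7, 0.5, 2.5]
gripper_width: 0.174
grip_force: 58.2
```

>>> {"op": "jog_arm", "data": {"rows": [[[0,0,0],0.15],[[0,0,0],0.3],[[0,0,0],0.4],[[0,0,0],0.4],[[0,0,0],0.4]]}}

```text
clock: 4.68
tcp_pos: [516.0, 121.7, 85.8]
orientation: [-0.666, 0.746, -0.001, 0.002]
contact_force: [0.5, 0.4, 4.8]
gripper_width: 0.173
grip_force: 58.8
```

>>> {"op": "jog_arm", "data": {"rows": [[[-0.52,2.95,0],0],[[-1.03,5.91,0],0],[[-1.55,8.86,0],0],[[-2.06,11.8,0],0],[[-2.58,14.8,0],0]]}}

```text
clock: 5.3
tcp_pos: [490.3, 269.6, 85.9]
orientation: [-0.665, 0.747, -0.001, 0.001]
contact_force: [2.0, -1.5, 4.8]
gripper_width: 0.182
grip_force: 58.5
```

>>> {"op": "jog_arm", "data": {"rows": [[[0,0,0],0],[[0,0,0],0]]}}

```text
clock: 5.55
tcp_pos: [490.3, 270.3, 85.8]
orientation: [-0.666, 0.746, -0.0, 0.003]
contact_force: [1.2, 0.9, 6.7]
gripper_width: 0.176
grip_force: 61.5
```

>>> {"op": "jog_arm", "data": {"rows": [[[0,0,0],0],[[0,0,0],0],[[0,0,0],0],[[0,0,5],0],[[0,0,11],0]], "jaw": 5}}

```text
clock: 6.18
tcp_pos: [487.4, 268.0, 194.0]
orientation: [-0.666, 0.746, 0.001, -0.002]
contact_force: [0.6, 0.2, 0.0]
gripper_width: 0.586
grip_force: 0.0
```

>>> {"op": "jog_arm", "data": {"rows": [[[0.2,-3,2.5],-0.18],[[0.4,-6,5],-0.36],[[0.6,-9,7.5],-0.54],[[0.8,-12,10],-0.72],[[1,-15,11],-0.9]]}}

```text
clock: 6.8
tcp_pos: [498.9, 118.0, 305.6]
orientation: [-0.272, 0.962, 0.0, 0.001]
contact_force: [0.6, -0.1, -0.3]
gripper_width: 0.584
grip_force: 0.0
```

>>> {"op": "jog_arm", "data": {"rows": [[[0.2,-3,0],-0.18],[[0.4,-6,0],-0.36],[[0.6,-9,0],-0.54],[[0.8,-12,0],-0.72],[[1,-15,0],-0.9]]}}

```text
clock: 7.42
tcp_pos: [507.9, -32.0, 303.9]
orientation: [0.174, 0.985, -0.0, -0.0]
contact_force: [0.3, -0.3, 0.4]
gripper_width: 0.585
grip_force: 0.0
```

>>> {"op": "jog_arm", "data": {"rows": [[[0.2,-3,0],-0.18],[[0.4,-6,0],-0.36],[[0.6,-9,0],-0.54],[[0.8,-10,0],-0.72],[[1,-10,0],-0.9]]}}

```text
clock: 8.05
tcp_pos: [517.7, -132.5, 303.9]
orientation: [0.586, 0.81, -0.0, -0.0]
contact_force: [0.4, 0.9, -0.8]
gripper_width: 0.59
grip_force: 0.0
```

>>> {"op": "jog_arm", "data": {"rows": [[[0,0,0],-0.13],[[0,0,0],-0.13]]}}

```text
clock: 8.3
tcp_pos: [518.0, -130.9, 303.8]
orientation: [0.633, 0.774, -0.0, -0.0]
contact_force: [0.3, 0.8, -1.3]
gripper_width: 0.587
grip_force: 0.0
```

```bash
python3 - <<'E'
from h import *
import cv2
o=robot.get_obs();c=robot.camera("wrist");print(o["clock"],o["tcp_pos"].tolist(),o["orientation"].tolist(),o["joint_pos"].round(2))
cv2.imwrite("pics/w3.png",cv2.convertScaleAbs(c["img"],alpha=1.5))
cv2.imwrite("pics/s3.png",robot.camera("scene")["img"])
E
```

```text
8.3 [517.9899097089983, -130.88648872016068, 303.8291782704394] [0.6332292405702653, 0.7739640860215606, -0.0003509764253553028, -0.0004463755863112333] [-0.15  0.28  0.39  1.97 -0.13  0.91  0.51]
```

View pics/w3.png

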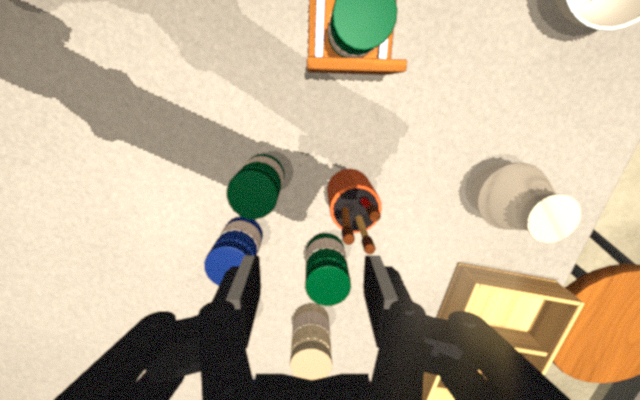

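```bash
python3 - <<'E'
from h import *
pos=[517.99,-130.89,303.83];q=[.63323,.77396,-.00035,-.00045]
for n,p,z in [("a",(254,191),100),("b",(328,284),100),("in",(364,23),120),("pot",(355,208),85),("blue",(230,260),100),("cream",(311,362),100),("eL",(308,70),95),("eR",(405,71),95)]:
    print(n,wpl(p,z,pos,q).round(1))
E
```

```text
a [ 460.1 -165.8  100. ]
b [ 565.3 -265.5  100. ]
in [535.6  14.  120. ]
pot [ 577.  -168.2   85. ]
blue [ 444.3 -256.3  100. ]
cream [ 568.8 -388.1  100. ]
eL [494.2 -32.4  95. ]
eR [588.7 -14.3  95. ]
```

>>> {"op": "jog_arm", "data": {"rows": [[[-3,-2,-4],-0.03],[[-5.8,-4,-9],-0.03],[[-5.8,-4,-14],-0.03],[[-5.8,-4,-16],-0.03],[[-5.8,-4,-16],-0.03]], "jaw": 8.5}}

```text
clock: 9.02
tcp_pos: [459.3, -170.6, 143.0]
orientation: [0.645, 0.764, -0.001, -0.002]
contact_force: [0.2, -0.1, 0.1]
gripper_width: 0.992
grip_force: 0.0
```

```bash
python3 - <<'E'
from h import *
import cv2
o=robot.get_obs();c=robot.camera("wrist");print(o["clock"],o["tcp_pos"].tolist(),o["orientation"].tolist())
cv2.imwrite("pics/w4.png",cv2.convertScaleAbs(c["img"],alpha=1.5))
b,g,r=[c["img"][...,i].astype(int) for i in range(3)]
k=((g>1.5*r)&(g>1.15*b)&(g>25)).astype(np.uint8)
n,l,s,ce=cv2.connectedComponentsWithStats(k)
print([(s[i].tolist(),ce[i].round(0).tolist()) for i in range(1,n) if s[i,4]>300])
E
```

```text
9.025 [459.3295270142487, -170.64110363384037, 142.96828129285672] [0.6449413753727657, 0.7642297712975946, -0.0007363722364950273, -0.0017136950256762037]
[([265, 172, 89, 101, 6946], [309.0, 224.0]), ([373, 275, 32, 29, 311], [387.0, 285.0]), ([383, 309, 41, 82, 1420], [400.0, 349.0])]
```

View pics/w4.png

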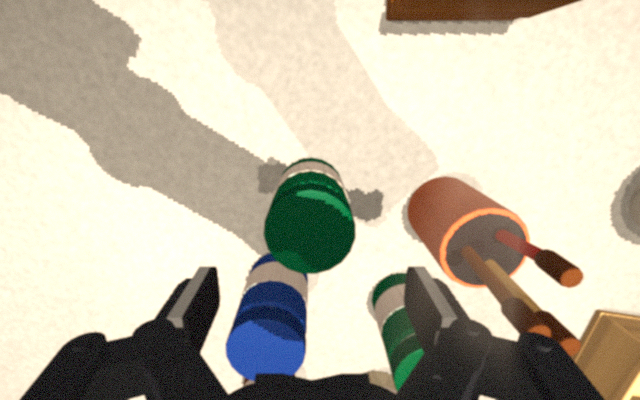

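```bash
python3 - <<'E'
from h import *
o=robot.get_obs();print(wpl((309.5,229),100,o["tcp_pos"],o["orientation"]), wpl((309.5,272),100,o["tcp_pos"],o["orientation"]))
E
```

```text
[ 458.52835577 -169.03738677  100.        ] [ 463.54185629 -198.84983176  100.        ]
```

>>> {"op": "jog_arm", "data": {"rows": [[[0,0,-4],0],[[0,0,-7],0],[[0,0,-8.7],0],[[0,0,-8.7],0]]}}

```text
clock: 9.57
tcp_pos: [461.2, -171.0, 57.5]
orientation: [0.645, 0.764, 0.0, 0.0]
contact_force: [-0.5, -0.0, 0.6]
gripper_width: 0.999
grip_force: 0.0
```

>>> {"op": "jog_arm", "data": {"rows": [[[0,0,0],0],[[0,0,0],0],[[0,0,0],0],[[0,0,0],0]], "jaw": 4.5}}

```text
clock: 10.07
tcp_pos: [460.5, -171.2, 58.7]
orientation: [0.645, 0.764, 0.0, 0.001]
contact_force: [-1.5, -0.7, 6.3]
gripper_width: 0.669
grip_force: 62.1
```

>>> {"op": "jog_arm", "data": {"rows": [[[0,0,3],0],[[0,0,6],0],[[0,0,10],0],[[0,0,14],0],[[0,0,14],0]]}}

```text
clock: 10.7
tcp_pos: [462.5, -171.6, 200.4]
orientation: [0.645, 0.764, 0.002, 0.003]
contact_force: [0.4, -0.6, -2.7]
gripper_width: 0.664
grip_force: 65.4
```

>>> {"op": "jog_arm", "data": {"rows": [[[0.8,4,0],0],[[2.2,9.5,0],0],[[3.5,15,0],0],[[4.8,21,0],0],[[6,25.9,0],0]]}}

```text
clock: 11.32
tcp_pos: [519.5, 90.8, 196.1]
orientation: [0.645, 0.765, -0.001, -0.001]
contact_force: [1.1, 0.0, -2.0]
gripper_width: 0.663
grip_force: 65.2
```

>>> {"op": "jog_arm", "data": {"rows": [[[0,0,0],0],[[0,0,-2],0],[[0,0,-5],0],[[0,0,-5],0],[[0,0,-5],0]]}}

```text
clock: 11.95
tcp_pos: [520.4, 87.3, 147.5]
orientation: [0.646, 0.764, -0.0, 0.0]
contact_force: [-0.6, -0.8, -2.2]
gripper_width: 0.664
grip_force: 65.1
```

```bash
python3 - <<'E'
from h import *
import cv2
o=robot.get_obs();c=robot.camera("wrist");p=o["tcp_pos"];print(o["clock"],p.tolist(),o["orientation"].tolist(),o["joint_pos"].round(2))
d=p[:2]-[508.8,163.7];print("rack",d@[.9853,.1711],d@[-.1711,.9853])
cv2.imwrite("pics/w5.png",cv2.convertScaleAbs(c["img"],alpha=1.5))
E
```

```text
11.95 [520.4293818335877, 87.25831412630417, 147.46919362371253] [0.645679788091623, 0.7636082498135435, -0.00022086634762378618, 5.731239203939768e-05] [-0.49  0.49  0.32  2.13 -0.28  0.56  0.2 ]
rack -1.6207425323553653 -77.30778032307934
```

View pics/w5.png

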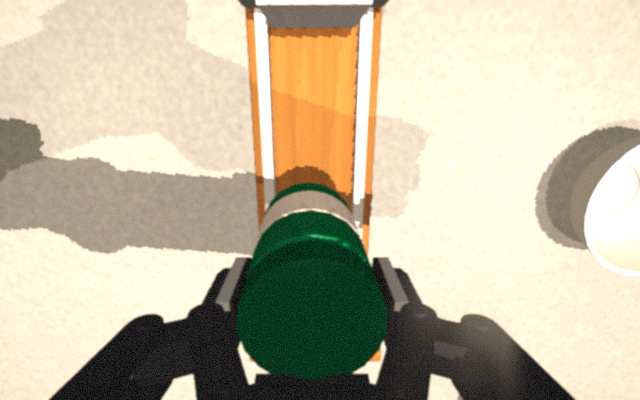

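>>> {"op": "jog_arm", "data": {"rows": [[[0.15,0,-2.5],0],[[0.15,0,-4.5],0],[[0.15,0,-5.8],0],[[0.15,0,-6.5],0],[[0.15,0,-6.5],0]]}}

```text
clock: 12.62
tcp_pos: [522.2, 88.0, 82.4]
orientation: [0.645, 0.764, 0.0, 0.0]
contact_force: [-0.1, 0.5, -2.9]
gripper_width: 0.666
grip_force: 65.2
```

>>> {"op": "jog_arm", "data": {"rows": [[[0,0,-0.2],0],[[0,0,-0.4],0],[[0,0,-0.4],0]]}}

```text
clock: 13.0
tcp_pos: [522.5, 88.1, 78.8]
orientation: [0.645, 0.764, 0.0, 0.0]
contact_force: [-0.5, -0.2, 1.1]
gripper_width: 0.667
grip_force: 65.2
```

>>> {"op": "jog_arm", "data": {"rows": [[[0,0,0],0],[[0,0,0],0],[[0,0,0],0],[[0,0,4],0],[[0,0,9],0]], "jaw": 8.5}}

```text
clock: 13.62
tcp_pos: [521.1, 87.9, 168.3]
orientation: [0.645, 0.764, -0.001, -0.001]
contact_force: [1.1, 0.9, 0.4]
gripper_width: 0.997
grip_force: 0.0
```

>>> {"op": "jog_arm", "data": {"rows": [[[0,0,5],0],[[0,-3,8],0],[[0.5,-8,8],0],[[1.2,-14,8],0],[[2,-20,8],0]]}}

```text
clock: 14.25
tcp_pos: [542.1, -113.2, 248.5]
orientation: [0.645, 0.764, 0.0, 0.0]
contact_force: [1.3, -0.6, -0.1]
gripper_width: 0.997
grip_force: 0.0
```

>>> {"op": "jog_arm", "data": {"rows": [[[0.6,-5.5,0],0],[[1.5,-11,0],0],[[2.3,-15.5,0],0],[[2.3,-15.5,-4],0],[[2.3,-15.5,-8],0]]}}

```text
clock: 14.88
tcp_pos: [565.2, -268.2, 167.7]
orientation: [0.646, 0.763, 0.0, 0.001]
contact_force: [-0.1, 0.4, -0.0]
gripper_width: 0.993
grip_force: 0.0
```

```bash
python3 - <<'E'
from h import *
import cv2
o=robot.get_obs();c=robot.camera("wrist");p=o["tcp_pos"];q=o["orientation"];print(o["clock"],p.tolist(),q.tolist())
cv2.imwrite("pics/w6.png",cv2.convertScaleAbs(c["img"],alpha=1.5))
b,g,r=[c["img"][...,i].astype(int) for i in range(3)]
k=((g>1.5*r)&(g>1.15*b)&(g>25)).astype(np.uint8)
n,l,s,ce=cv2.connectedComponentsWithStats(k)
for i in range(1,n):
    if s[i,4]>1000:
        x,y,w,h=s[i,:4]; print(s[i],wpl((x+w/2,y+h-w/2*.97),100,p,q).round(1),wpl((x+w/2,y+h),100,p,q).round(1),wpl((x,y+h-w/2),100,p,q).round(1),wpl((x+w,y+h-w/2),100,p,q).round(1))
E
```

```text
14.875 [565.2068468261022, -268.1609657356094, 167.6686960283104] [0.6459237582585746, 0.7634014863517103, 0.0001882397625718393, 0.0007960646389975823]
[ 273  165   79   87 5340] [ 565.3 -265.   100. ] [ 570.1 -293.8  100. ] [ 538.6 -268.6  100. ] [ 591.7 -259.7  100. ]
```

>>> {"op": "jog_arm", "data": {"rows": [[[0,0.2,-4],0],[[0,0.2,-7.5],0],[[0,0.2,-10.1],0],[[0,0.2,-10.1],0]]}}

```text
clock: 15.42
tcp_pos: [563.8, -264.0, 65.9]
orientation: [0.645, 0.764, -0.0, -0.002]
contact_force: [0.5, 0.4, 0.9]
gripper_width: 0.996
grip_force: 0.0
```

>>> {"op": "jog_arm", "data": {"rows": [[[0,0,0],0],[[0,0,0],0],[[0,0,0],0],[[0,0,0],0]], "jaw": 4.5}}

```text
clock: 15.92
tcp_pos: [566.0, -265.6, 69.3]
orientation: [0.645, 0.764, 0.0, 0.001]
contact_force: [-0.8, 1.0, 7.0]
gripper_width: 0.664
grip_force: 63.6
```

>>> {"op": "jog_arm", "data": {"rows": [[[0,0,3],0],[[0,0,7],0],[[0,0,12],0],[[0,0,18],0],[[0,0,20.5],0]]}}

```text
clock: 16.55
tcp_pos: [566.2, -265.9, 276.6]
orientation: [0.645, 0.764, 0.001, 0.003]
contact_force: [0.4, -0.1, -3.1]
gripper_width: 0.66
grip_force: 65.0
```

>>> {"op": "jog_arm", "data": {"rows": [[[-0.7,5,0],0],[[-1.5,11,0],0],[[-2.3,17,0],0],[[-3.1,23,0],0],[[-3.9,29,0],0]]}}

```text
clock: 17.18
tcp_pos: [525.0, 27.0, 272.6]
orientation: [0.645, 0.764, 0.0, 0.0]
contact_force: [1.2, 0.3, -2.7]
gripper_width: 0.661
grip_force: 64.9
```

>>> {"op": "jog_arm", "data": {"rows": [[[-0.8,6,0],0],[[-1.7,12.7,-2],0],[[-1.7,12.9,-7],0],[[-1.7,12.9,-10],0],[[-1.7,12.9,-10],0]]}}

```text
clock: 17.8
tcp_pos: [506.6, 153.7, 170.5]
orientation: [0.645, 0.764, -0.003, -0.001]
contact_force: [1.0, -0.9, -1.0]
gripper_width: 0.663
grip_force: 64.9
```

```bash
python3 - <<'E'
from h import *
import cv2
o=robot.get_obs();c=robot.camera("wrist");p=o["tcp_pos"];print(o["clock"],p.tolist(),o["orientation"].tolist(),o["joint_pos"].round(2))
d=p[:2]-[508.8,163.7];print("rack",d@[.9853,.1711],d@[-.1711,.9853])
a=c["img"]; b=robot.camera("side")["img"][140:300,230:390];b=cv2.resize(b,(400,400),interpolation=cv2.INTER_CUBIC)
cv2.imwrite("pics/w7.png",cv2.convertScaleAbs(np.hstack([a[:,120:520],b]),alpha=1.5))
E
```

```text
17.8 [506.6082009327761, 153.67481525328927, 170.504001375947] [0.6450725303012316, 0.7641158956418508, -0.002549194449874166, -0.0013528805844484537] [-0.64  0.46  0.35  2.11 -0.26  0.62  0.06]
rack -3.874888731097896 -9.502797710532066
```

View pics/w7.png

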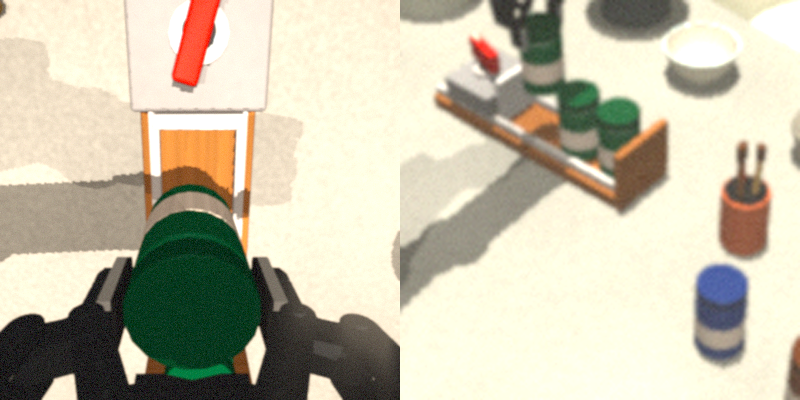

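>>> {"op": "jog_arm", "data": {"rows": [[[0.3,0,0],0],[[0.3,0,-3],0],[[0.3,0,-5],0],[[0.3,0,-5],0],[[0.3,0,-5],0]]}}

```text
clock: 18.52
tcp_pos: [513.4, 154.1, 123.6]
orientation: [0.645, 0.764, 0.001, 0.001]
contact_force: [0.8, -0.1, -2.2]
gripper_width: 0.66
grip_force: 65.0
```

>>> {"op": "jog_arm", "data": {"rows": [[[0,0,0],0],[[0,0,0],0]]}}

```text
clock: 18.77
tcp_pos: [512.6, 154.2, 123.1]
orientation: [0.645, 0.764, 0.001, 0.0]
contact_force: [-0.1, -0.0, -1.8]
gripper_width: 0.656
grip_force: 65.0
```

```bash
python3 - <<'E'
from h import *
import cv2
P=[]
for i in range(4):
    c=robot.camera("wrist");P.append(robot.get_obs()["tcp_pos"])
print(np.round(P,1))
g=c["img"].astype(int)
for v in (100,130,150): print(v,[tuple(g[v,u]) for u in range(255,375,3)])
cv2.imwrite("pics/w8.png",c["img"])
E
```

```text
[[512.3 154.2 122.8]
 [512.3 154.2 122.7]
 [512.1 154.2 122.6]
 [512.1 154.1 122.5]]
100 [(np.int64(150), np.int64(161), np.int64(173)), (np.int64(149), np.int64(159), np.int64(171)), (np.int64(149), np.int64(161), np.int64(172)), (np.int64(146), np.int64(158), np.int64(171)), (np.int64(149), np.int64(161), np.int64(174)), (np.int64(150), np.int64(161), np.int64(175)), (np.int64(151), np.int64(161), np.int64(172)), (np.int64(153), np.int64(162), np.int64(175)), (np.int64(150), np.int64(159), np.int64(175)), (np.int64(151), np.int64(161), np.int64(174)), (np.int64(150), np.int64(161), np.int64(172)), (np.int64(151), np.int64(161), np.int64(175)), (np.int64(148), np.int64(158), np.int64(172)), (np.int64(151), np.int64(161), np.int64(173)), (np.int64(150), np.int64(159), np.int64(172)), (np.int64(148), np.int64(160), np.int64(172)), (np.int64(150), np.int64(163), np.int64(175)), (np.int64(152), np.int64(162), np.int64(174)), (np.int64(147), np.int64(161), np.int64(170)), (np.int64(149), np.int64(161), np.int64(173)), (np.int64(152), np.int64(162), np.int64(175)), (np.int64(154), np.int6
[... 3902 characters left out ...]
(171)), (np.int64(55), np.int64(107), np.int64(168)), (np.int64(48), np.int64(103), np.int64(169)), (np.int64(52), np.int64(112), np.int64(177)), (np.int64(49), np.int64(111), np.int64(177)), (np.int64(51), np.int64(113), np.int64(178)), (np.int64(50), np.int64(111), np.int64(174)), (np.int64(50), np.int64(105), np.int64(170)), (np.int64(47), np.int64(104), np.int64(164)), (np.int64(78), np.int64(92), np.int64(114)), (np.int64(181), np.int64(194), np.int64(208)), (np.int64(186), np.int64(198), np.int64(213)), (np.int64(185), np.int64(197), np.int64(211)), (np.int64(173), np.int64(188), np.int64(204)), (np.int64(50), np.int64(105), np.int64(162)), (np.int64(47), np.int64(104), np.int64(163))]
```

>>> {"op": "jog_arm", "data": {"rows": [[[-0.15,0,-1],0],[[-0.15,0,-2],0],[[-0.15,0,-2.8],0],[[-0.15,0,-3],0],[[-0.15,0,-3],0]]}}

```text
clock: 19.6
tcp_pos: [510.5, 154.0, 92.0]
orientation: [0.645, 0.764, -0.0, -0.0]
contact_force: [0.5, -0.1, -2.7]
gripper_width: 0.665
grip_force: 65.0
```

>>> {"op": "jog_arm", "data": {"rows": [[[0,0,-0.2],0],[[0,0,-0.4],0],[[0,0,-0.4],0]]}}

```text
clock: 19.98
tcp_pos: [510.8, 154.1, 89.3]
orientation: [0.645, 0.764, 0.001, -0.0]
contact_force: [-2.4, -0.0, 6.6]
gripper_width: 0.657
grip_force: 65.8
```

>>> {"op": "jog_arm", "data": {"rows": [[[0,0,0],0],[[0,0,0],0],[[0,0,0],0],[[0,0,4],0],[[0,0,10],0]], "jaw": 8.5}}

```text
clock: 20.6
tcp_pos: [509.1, 153.8, 187.8]
orientation: [0.645, 0.764, -0.002, -0.001]
contact_force: [1.5, 0.1, 0.3]
gripper_width: 0.997
grip_force: 0.0
```

>>> {"op": "jog_arm", "data": {"rows": [[[0,0,3],0],[[-0.6,4,3],-0.1],[[-1.4,8,3],-0.2],[[-2.05,11.6,3],-0.28],[[-2.05,11.6,0],-0.28]]}}

```text
clock: 21.22
tcp_pos: [490.7, 275.7, 189.4]
orientation: [0.743, 0.669, 0.003, -0.0]
contact_force: [0.7, -0.5, -0.3]
gripper_width: 0.996
grip_force: 0.0
```

>>> {"op": "jog_arm", "data": {"rows": [[[0,0,0],0],[[0,0,0],0]], "jaw": 5}}

```text
clock: 21.48
tcp_pos: [490.4, 269.2, 188.7]
orientation: [0.746, 0.666, -0.0, 0.0]
contact_force: [0.1, -0.4, 0.4]
gripper_width: 0.602
grip_force: 0.0
```

```bash
python3 - <<'E'
from h import *
import cv2
o=robot.get_obs();c=robot.camera("wrist");p=o["tcp_pos"];q=o["orientation"];print(o["clock"],p.round(1),q.round(3),o["joint_pos"].round(2))
b,g,r=[c["img"][...,i].astype(int) for i in range(3)]
k=((r>80)&(g<0.35*r)&(b<0.4*r)).astype(np.uint8)
n,l,s,ce=cv2.connectedComponentsWithStats(k)
for i in range(1,n):
    if s[i,4]>150:
        R=cv2.minAreaRect(cv2.findNonZero((l==i).astype(np.uint8)));B=cv2.boxPoints(R)
        print(s[i],R);print([wpl(x,116,p,q)[:2].round(1) for x in B],wpl(R[0],116,p,q).round(1))
cv2.imwrite("pics/w9.png",c["img"])
E
```

```text
21.475 [490.4 269.2 188.7] [ 0.746  0.666 -0.     0.   ] [-0.9   0.47  0.44  2.04 -0.3   0.69 -0.39]
[ 301  159   22   94 1625] ((311.5, 205.5), (93.0, 21.0), 90.0)
[array([487.9, 309.7]), array([501.7, 308.1]), array([494.6, 239.8]), array([479.4, 241.6])] [491.1 276.5 116. ]
```

>>> {"op": "jog_arm", "data": {"rows": [[[0,0.1,-4],0],[[0,0.1,-8],0],[[0,0.1,-10.2],0],[[0,0.1,-10.2],0]]}}

```text
clock: 22.02
tcp_pos: [489.9, 270.1, 85.8]
orientation: [0.746, 0.666, -0.001, -0.0]
contact_force: [0.5, 0.1, -0.5]
gripper_width: 0.58
grip_force: 0.0
```

>>> {"op": "jog_arm", "data": {"rows": [[[0,0,0],0],[[0,0,0],0],[[0,0,0],0],[[0,0,0],0]], "jaw": 0.5}}

```text
clock: 22.52
tcp_pos: [490.5, 271.4, 87.9]
orientation: [0.745, 0.667, 0.001, -0.0]
contact_force: [-1.6, -0.4, 6.2]
gripper_width: 0.177
grip_force: 58.8
```

>>> {"op": "jog_arm", "data": {"rows": [[[0.17,-1,0],0],[[0.34,-2,0],0],[[0.5,-2.9,0],0],[[0.62,-3.6,0],0],[[0.74,-4.2,0],0]]}}

```text
clock: 23.15
tcp_pos: [497.6, 231.0, 87.9]
orientation: [0.745, 0.667, 0.001, -0.001]
contact_force: [-2.2, 3.0, 5.6]
gripper_width: 0.175
grip_force: 58.9
```

>>> {"op": "jog_arm", "data": {"rows": [[[0.04,-0.2,0],0],[[0.07,-0.4,0],0],[[0.07,-0.4,0],0]]}}

```text
clock: 23.52
tcp_pos: [498.2, 227.3, 87.9]
orientation: [0.745, 0.667, 0.001, -0.001]
contact_force: [-2.4, 3.1, 6.4]
gripper_width: 0.177
grip_force: 58.9
```

>>> {"op": "jog_arm", "data": {"rows": [[[0.02,-0.1,0],0],[[0.03,-0.2,0],0],[[0.03,-0.2,0],0]]}}

```text
clock: 23.9
tcp_pos: [498.5, 225.6, 87.9]
orientation: [0.745, 0.667, 0.002, -0.001]
contact_force: [-1.6, 3.0, 6.5]
gripper_width: 0.177
grip_force: 58.9
```

>>> {"op": "jog_arm", "data": {"rows": [[[0.02,-0.1,0],0],[[0.03,-0.2,0],0],[[0.03,-0.2,0],0]]}}

```text
clock: 24.28
tcp_pos: [498.8, 223.6, 87.9]
orientation: [0.745, 0.667, 0.002, -0.001]
contact_force: [-1.7, 3.4, 6.4]
gripper_width: 0.176
grip_force: 58.9
```

>>> {"op": "jog_arm", "data": {"rows": [[[0.02,-0.1,0],0],[[0.03,-0.2,0],0],[[0.03,-0.2,0],0]]}}

```text
clock: 24.65
tcp_pos: [499.0, 222.5, 87.9]
orientation: [0.745, 0.667, 0.002, -0.002]
contact_force: [-2.5, 4.8, 6.2]
gripper_width: 0.174
grip_force: 58.9
```

>>> {"op": "jog_arm", "data": {"rows": [[[0.03,-0.2,0],0],[[0.03,-0.2,0],0],[[0.03,-0.2,0],0]]}}

```text
clock: 25.02
tcp_pos: [499.4, 220.4, 87.9]
orientation: [0.745, 0.667, 0.002, -0.001]
contact_force: [-3.3, 4.0, 5.0]
gripper_width: 0.177
grip_force: 58.9
```

```bash
python3 - <<'E'
from h import *
import cv2
o=robot.get_obs();print(o["clock"],o["tcp_pos"].round(1),o["contact_force"].round(1))
a=robot.camera("side")["img"][150:270,235:365];b=robot.camera("scene")["img"][130:240,290:410]
cv2.imwrite("pics/w10.png",cv2.convertScaleAbs(np.hstack([cv2.resize(x,(400,360),interpolation=cv2.INTER_CUBIC) for x in(a,b)]),alpha=1.5))
E
```

```text
25.025 [499.4 220.4  87.9] [-3.3  4.   5. ]
```

>>> {"op": "jog_arm", "data": {"rows": [[[0.03,-0.15,0],0],[[0.03,-0.15,0],0],[[0.03,-0.15,0],0]]}}

```text
clock: 25.5
tcp_pos: [499.5, 219.6, 87.9]
orientation: [0.745, 0.667, 0.002, -0.002]
contact_force: [-3.1, 5.1, 5.3]
gripper_width: 0.176
grip_force: 58.9
```

>>> {"op": "jog_arm", "data": {"rows": [[[0.03,-0.15,0],0],[[0.03,-0.15,0],0],[[0.03,-0.15,0],0]]}}

```text
clock: 25.88
tcp_pos: [499.5, 219.5, 88.0]
orientation: [0.744, 0.668, 0.002, -0.002]
contact_force: [-2.9, 7.9, 5.1]
gripper_width: 0.177
grip_force: 58.9
```

>>> {"op": "jog_arm", "data": {"rows": [[[0.03,-0.15,0],0],[[0.03,-0.15,0],0],[[0.03,-0.15,0],0]]}}

```text
clock: 26.25
tcp_pos: [499.6, 219.4, 87.9]
orientation: [0.744, 0.668, 0.003, -0.003]
contact_force: [-4.5, 10.3, 5.2]
gripper_width: 0.176
grip_force: 58.9
```

>>> {"op": "jog_arm", "data": {"rows": [[[-0.05,0.25,0],-0.16],[[-0.05,0.25,0],-0.33],[[-0.05,0.25,0],-0.5],[[-0.05,0.25,0],-0.67],[[-0.05,0.25,0],-0.84]]}}

```text
clock: 26.88
tcp_pos: [499.9, 219.3, 88.0]
orientation: [0.953, 0.304, 0.001, -0.003]
contact_force: [-2.3, 5.5, 5.9]
gripper_width: 0.177
grip_force: 59.2
```

>>> {"op": "jog_arm", "data": {"rows": [[[0,0,0],-0.16],[[0,0,0],-0.32],[[0,0,0],-0.48],[[0,0,0],-0.48],[[0,0,0],-0.48]]}}

```text
clock: 27.5
tcp_pos: [500.0, 219.0, 88.0]
orientation: [0.997, 0.074, 0.0, -0.002]
contact_force: [-2.2, 4.2, 7.7]
gripper_width: 0.182
grip_force: 60.4
```

```bash
python3 - <<'E'
from h import *
o=robot.get_obs();q=o["orientation"];a=2*np.arctan2(q[1],q[0])-np.pi/2
print(o["clock"],o["tcp_pos"].round(1),o["contact_force"].round(1),o["ft_torque"].round(2),"knob",a+np.pi/2-.171,o["joint_pos"].round(2))
E
```

```text
27.5 [500. 219.  88.] [-2.2  4.2  7.7] [0.76 0.4  0.93] knob -0.023622889155766796 [-0.95  0.69  0.66  2.13 -0.8   0.58 -1.12]
```

>>> {"op": "jog_arm", "data": {"rows": [[[0,0,0],0.03],[[0,0,0],0.03],[[0,0,0],0.03],[[0,0,0],0.03],[[0,0,2],0.03]], "jaw": 4}}

```text
clock: 28.12
tcp_pos: [498.7, 214.5, 105.4]
orientation: [0.996, 0.084, -0.001, 0.001]
contact_force: [0.1, 0.5, 0.4]
gripper_width: 0.468
grip_force: 0.0
```

>>> {"op": "jog_arm", "data": {"rows": [[[0,0,5],0],[[0,0,10],0],[[0,0,15],0],[[-1,5,18],0],[[-2,9,20],0]]}}

```text
clock: 28.75
tcp_pos: [480.0, 306.4, 308.1]
orientation: [0.996, 0.084, 0.001, -0.001]
contact_force: [-0.3, -0.3, -0.2]
gripper_width: 0.469
grip_force: 0.0
```

>>> {"op": "jog_arm", "data": {"rows": [[[-1,5,0],0],[[-2,9,0],0],[[-2,9,0],0],[[-2,9,0],0]]}}

```text
clock: 29.25
tcp_pos: [459.7, 394.0, 305.9]
orientation: [0.996, 0.084, -0.0, 0.001]
contact_force: [-0.7, -0.1, -0.1]
gripper_width: 0.466
grip_force: 0.0
```

```bash
python3 - <<'E'
from h import *
import cv2
print(robot.get_obs()["clock"],robot.get_obs()["tcp_pos"].round(0))
u=np.array([-.1702,.9854]);ex=np.array([.9854,.1702]);O=np.array([508.8,163.7])
for n in("scene","side"):
    im=cal(n)["img"].astype(int);b,g,r=im[...,0],im[...,1],im[...,2]
    k=((g>1.35*r)&(g>1.1*b)&(g>18)).astype(np.uint8);k2=((r>60)&(g<.4*r)&(b<.45*r)).astype(np.uint8)
    # expected vs seen: model of 3 jars' silhouettes
    for y in(-146,-88,-30):
        c=O+u*y;t=np.linspace(0,2*np.pi,40)
        P=np.vstack([np.c_[c[0]+29*np.cos(t),c[1]+29*np.sin(t),np.full(40,z)] for z in(20+84,120)])
        m=np.zeros(k.shape,np.uint8);cv2.fillConvexPoly(m,cv2.convexHull(proj(n,P).round().astype(np.int32)),1)
        best=max(((k*np.roll(m,(dy,dx),(0,1))).sum()*2-0*dx,-abs(dx)-abs(dy),dx,dy) for dx in range(-6,7) for dy in range(-6,7))
        print(n,y,"fill",(k*m).sum()/m.sum(),"best",best[0]/2/m.sum(),best[2:])
    nn,l,s,ce=cv2.connectedComponentsWithStats(k2)
    c=O+u*59
    for i in range(1,nn):
        if s[i,4]>15: print(" red",s[i].tolist(),ce[i].round(1),"exp",proj(n,[c[0],c[1],100]).round(1))
E
```

```text
29.25 [460. 394. 306.]
scene -146 fill 0.8181818181818182 best 0.8855218855218855 (3, -2)
scene -88 fill 0.8932384341637011 best 0.9217081850533808 (1, 1)
scene -30 fill 0.7644927536231884 best 0.9202898550724637 (-1, 4)
 red [359, 143, 16, 10, 64] [365.3 146.9] exp [366.1 148.7]
side -146 fill 0.70703125 best 0.7734375 (-4, -1)
side -88 fill 0.7231404958677686 best 0.7851239669421488 (3, 4)
side -30 fill 0.6196581196581197 best 0.7991452991452992 (4, 4)
 red [267, 162, 12, 9, 42] [272.  165.2] exp [272.9 166.2]
```

```bash
python3 - <<'E'
from h import *
import cv2
o=robot.get_obs();p=o["tcp_pos"];R=Ro.from_quat(o["orientation"]).as_matrix();im=robot.camera("wrist")["img"].astype(int);f=200/np.tan(np.radians(62.705/2))
for x in(-18,0,18):
    out=[]
    for y in range(70,200,3):
        X=np.array([508.8-.1702*y+.9854*x,163.7+.9854*y+.1702*x,20]);c=TC[:3,:3].T@(R.T@(X-p)-TC[:3,3]);u,v=311.66+f*c[0]/c[2],201.45+f*c[1]/c[2]
        if 0<=u<640 and 0<=v<400:
            B,G,Rr=im[int(v),int(u)]; out.append((y,round(float(Rr/max(B,1)),1)))
    print(x,*out)
E
```

```text
-18 (70, 1.2) (73, 1.2) (76, 1.2) (79, 1.2) (82, 1.2) (85, 1.2) (88, 1.4) (91, 3.1) (94, 4.8) (97, 3.2) (100, 3.5) (103, 3.6) (106, 3.8) (109, 3.7) (112, 3.5) (115, 4.3) (118, 3.7) (121, 3.9) (124, 3.7) (127, 3.5) (130, 3.3) (133, 3.5) (136, 3.4) (139, 3.7) (142, 3.7) (145, 12.9) (148, 3.3) (151, 3.7) (154, 4.8) (157, 3.9) (160, 4.6) (163, 3.3) (166, 3.6) (169, 3.8) (172, 4.8) (175, 4.1) (178, 5.1) (181, 3.5) (184, 1.5) (187, 1.3) (190, 1.2) (193, 1.3) (196, 1.3) (199, 1.3)
0 (70, 1.2) (73, 1.2) (76, 1.2) (79, 1.1) (82, 1.1) (85, 1.2) (88, 1.3) (91, 2.7) (94, 3.4) (97, 4.4) (100, 3.9) (103, 4.8) (106, 3.5) (109, 4.8) (112, 4.1) (115, 3.5) (118, 4.2) (121, 3.8) (124, 4.0) (127, 3.5) (130, 3.9) (133, 4.1) (136, 3.6) (139, 3.8) (142, 3.2) (145, 4.0) (148, 4.3) (151, 2.8) (154, 4.7) (157, 4.0) (160, 3.0) (163, 8.4) (166, 4.0) (169, 3.0) (172, 6.8) (175, 3.9) (178, 3.9) (181, 4.9) (184, 1.4) (187, 1.3) (190, 1.3) (193, 1.3) (196, 1.2) (199, 1.2)
18 (70, 1.2) (73, 1.2) (76, 1.2) (79, 1.4) (82, 1.1) (85, 1.2) (88, 1.5) (91, 2.4) (94, 4.2) (97, 4.0) (100, 3.5) (103, 4.2) (106, 3.4) (109, 4.2) (112, 3.7) (115, 3.5) (118, 4.7) (121, 4.0) (124, 3.6) (127, 3.9) (130, 3.4) (133, 4.2) (136, 5.4) (139, 4.2) (142, 3.6) (145, 4.0) (148, 4.2) (151, 4.0) (154, 4.2) (157, 4.0) (160, 3.6) (163, 3.5) (166, 3.8) (169, 3.5) (172, 4.0) (175, 4.0) (178, 3.5) (181, 4.2) (184, 1.3) (187, 1.2) (190, 1.2) (193, 1.2) (196, 1.2) (199, 1.2)
```

```bash
python3 -c "
from cell import robot
print(robot.close_job())"
```

```text
the job is handed in; nothing more can be done
None
```

The job is handed in at about 29 s: both loose green jars stand in the rack beside the first. The stop was pushed up until the row would give no further (I estimate it at 0.107–0.110 m), and the clamp knob was turned back to its tight end. I confirmed the final state from forces and camera numbers only, since my picture allowance was used up, and the hand-in returned no verdict.

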